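# Pin the nail-tip carriage on its tilted painting stand

### The arm

A 6-joint arm with a two-finger parallel gripper is mounted at the origin on the work surface. World frame = base frame: x ahead of the robot, y to its left, z up, the work surface at z = 0. Lengths are in m, angles in rad, forces in N, time in s.
With the tool pointing down it reaches from about 0.425 to 0.95 m from the base axis. Payload 3.5 kg.
Tool frame: the origin (TCP) lies midway between the tips of the shut fingers; the grasp point (between the pads) lies 19 mm behind it; z points along the fingers, y is the line along which they close (so a half turn about z gives the same grasp; the last joint's range is limited). The gripper opens to 85 mm and grips with 20 to 120 N. Pads are 22 mm wide; open, the fingers measure 114 mm over their backs; the gripper's body (76 mm by 85 mm) begins 54 mm behind the grasp point. The pads swing forward as they close: fully open they stand 13 mm farther back than shut.
Start: joints at [-1.37, 0.286, 1.577, -0, 1.279, -0.15], TCP at [0.232, -0.634, 0.195] pointing down, gripper open.
Joint ranges: [-2.77, 2.77], [-0.9, 2.22], [0.21, 2.48], [-1.53, 4.67], [0.24, 2.81], [-2.84, 2.84]. Speed limits (rad/s): [2.79, 2.79, 3.14, 3.14, 3.14, 3.14].

### API

Orientations are given as [roll, pitch, yaw] about the fixed x, y, z axes, in that order (R = Rz(yaw) Ry(pitch) Rx(roll)).
In Python, from bench import robot gives the robot as it stands. The module is installed in compiled form; this text tells all that it offers.
- The arm moves only by the shell command python3 -m jog 'ROWS'. ROWS is JSON, a list of rows, each a list of 3 entries, a list of its own where there are three numbers: the shift along the tool's x, y, z in m, then the turn, a rotation vector about the tool's x, y, z in degrees, then the closure, from 0 (fully open) to 1 (shut). A call has 1 to 10 rows; each row shifts and turns the commanded pose from where the row before left it, along the tool's axes as they then stand; what a row does not reach is not made up. A row lasts 1/8 s, in which the tool goes at most 62.5 mm and 10.7 degrees, less where a joint would pass 70% of its speed; a pose out of reach is approached as far as the arm can. A call is refused whole if a number of a shift passes 0.0625 or a number of a turn 10.7, either way. A call with a gripper value outside its range is refused whole. The fingers move at their own pace and stop on an object; the grip force is fixed at half the most. Time passes only in rows, so rows that do not move let the fingers close. It gives the time, the measured TCP pose, the force, the opening and the grip force at its end, in the units of the state.
- robot.get_obs(): the state, without advancing time (a new reading comes with each control period).
- robot.camera(name): name is "scene" or "side" or "wrist"; returns a dict with "frame" (400x640x3 uint8, red, green, blue), "camera_matrix" (3x3 intrinsics, pixels), "T" (4x4, takes a point from camera to world coordinates). Camera axes: x right, y down, z forward; pixel columns grow to the right and rows downward; lengths in m; the calibration is good to about 2 mm. A picture is of the moment at which its call begins. There is no depth.
- robot.sign_off(): hands the job in; it is judged then, once.
The state is a dict: "time": time; "q": joint angles; "qvel": joint speeds; "joint_efforts": joint torques, N m; "ee_pos": TCP position; "orientation": TCP orientation; "force": force on the tool from outside, world axes, zero at the start; "torque": the same for the moment, N m; "gripper_width": opening from 0.0 (shut) to 1.0 (fully open); "gripper_force": force on a finger pad.
Only numpy, scipy, OpenCV 4.12 (cv2) and the standard library are available. Lean on these libraries where they do the work, as an engineer would, in place of code of your own. Each camera call takes 0.05 s, during which the arm holds its last target. There are 200 camera calls.

### The job

On the tilted painting stand, slide the nail-tip carriage along its channel until the hole in its tongue lies right under the hole in the metal strap. Then take the locking pin from its clear block and push it down through both holes until its flange sits fully home on the strap, so that the carriage is locked for painting; let go of it. Leave the loose gel bottles and the buffer block near the work standing where they are.

Things in the scene. Friction and masses are not known exactly. Their poses are not given: they have to be found in the camera images.
- strap_hole (a point): Centre of the upper mouth of the 11 mm hole in the aluminium strap (76 x 36 x 6 mm) that bridges the stand's channel near one end. Axes: x up the slope (to the robot's right), y level along the channel, away from the robot, z square to the bed = the hole's axis, 25 degrees from vertical, its top leaning to the robot's left. The bed lies 16.5 mm below along z; under the strap the passage is 52 mm wide, 10.5 mm high.
- stand: Dark grey painting stand, fixed; origin on the table below the channel's centre line, z up, y along the channel; strap at y = +85 mm. Its bed slopes 25 degrees, rising towards +x, 65 mm up at the centre line, y = -135 to +115 mm. Ledges 14 mm above the bed, 132 mm apart, guide the carriage; a 24 mm open slot along the middle leaves room for the pin's nose.
- carriage_grip (a point): Centre of the white thumb grip standing square to the bed on the carriage, on the channel's centre line: 14 mm thick along the channel, 40 mm across it, 34 mm tall (17 mm either way along z). Axes as those of strap_hole.
- carriage: White loose carriage, 0.3 kg, plate 122 mm across the channel, 80 along it (35 to -y, 45 to +y of the grip), 12 thick, guided by grey shoes only 44 mm long; six nail tips 13 mm high, 49 mm up and down slope. Origin, axes as the stand's, but moving along y; starts 40 to 95 mm short (-y) of its place. Slides at 2 to 4 N; pushed near its upper or lower edge it cocks and jams.
- tongue_hole (a point): Centre of the upper mouth of the 11 mm hole in the carriage's aluminium tongue (40 x 60 x 8 mm), 75 mm to +y of the grip; axes as strap_hole. The tongue lies on the bed and passes under the strap. Lined up, this point is 8.5 mm below strap_hole along its z. The carriage can go 12 mm too far before meeting the strap's feet; the pin's nose draws in a misfit of 2 mm.
- pin_head (a point): Centre of the locking pin's brass grip, 16 mm in diameter, 36 mm tall; z is the pin's axis, to its top. Below the grip: steel flange 22 mm in diameter, 4 thick, then steel shank 9 mm in diameter, 34 long, its last 10 mm tapered to 4 mm; the nose ends 56 mm below this point. 70 g. It starts upright and loose in the clear block; lift it 40 mm to free it.
- pin_shoulder (a point): Underside of the pin's flange, on the pin's axis, 22 mm below pin_head; z is the pin's axis, to its top. Home, it lies on strap_hole.
- pin_block: Clear plastic block, 56 x 56 x 35 mm, fixed on the table left or right of the stand, with the hole that holds the pin upright; origin at its underside's centre.
- bottle_a_mid (a point): Bystander: square grey gel bottle with a brass cap, 30 x 30 x 80 mm, standing loose; the point is 40 mm up.
- bottle_b_mid (a point): Bystander: another such bottle; the point is 40 mm up.
- buffer_mid (a point): Bystander: pink buffer block, 95 x 26 x 26 mm, lying loose; the point is its centre.
There are look-alikes about, which are no part of the job. What is shaped like the part that bears pin_head but blue or green is not meant.

How it is judged:
By the outcome, as a careful person would: the job done as asked, in the order asked, and still so for the second after the job is handed in, with the robot touching nothing.
It also fails if it takes over 64 s, if anything falls off the work surface, if the arm or the gripper's body presses on something with over 40 N, if the wrist force passes 120 N, or if a joint passes its speed limit or range.

## Working session

There is one attempt and no reset: what is moved stays moved. The work goes in short steps, Python scripts to look and compute and a shell command to move; the robot and the scene stay as the last step left them, time stands still between calls to the robot, and variables do not carry over. Pictures are saved under pics/ and viewed, at most 10 in all, crops included, and the job is handed in when it is done.

```bash
mkdir -p pics
python3 - <<'E'
from bench import robot
import cv2,numpy as np
for n in("scene","side"):
    c=robot.camera(n); cv2.imwrite(f"pics/{n}0.png",c["frame"][...,::-1]); print(n,c["camera_matrix"].round(1).tolist(),c["T"].round(4).tolist())
o=robot.get_obs();print(o)
E
```

```text
scene [[428.4, 0.0, 317.1], [0.0, 428.4, 196.2], [0.0, 0.0, 1.0]] [[-0.8117, 0.3315, -0.481, 0.9959], [0.5839, 0.4384, -0.6832, 0.6744], [-0.0156, -0.8354, -0.5494, 0.6399], [0.0, 0.0, 0.0, 1.0]]
side [[383.9, 0.0, 318.7], [0.0, 383.9, 198.4], [0.0, 0.0, 1.0]] [[0.6607, -0.3984, 0.6362, 0.0361], [-0.7506, -0.3447, 0.5637, -0.4713], [-0.0053, -0.85, -0.5268, 0.5174], [0.0, 0.0, 0.0, 1.0]]
{'time': 0.1, 'q': array([-1.36996994e+00,  2.87113029e-01,  1.57803232e+00, -1.60789189e-05,
        1.27860316e+00, -1.49966650e-01]), 'qvel': array([ 0.00037985, -0.00235292, -0.00290651,  0.00079237,  0.00020865,
        0.00012551]), 'joint_efforts': array([ 7.55901638e-04, -4.07296765e+01, -2.93700385e+01, -1.66098339e-04,
        3.42748310e-03,  2.40624800e-07]), 'ee_pos': array([ 0.23186796, -0.63321038,  0.19416068]), 'orientation': array([-3.13945869e+00, -3.06881337e-04,  3.50797358e-01]), 'force': array([-0.05584717,  0.01119305,  0.01087723]), 'torque': array([-0.01035149,  0.00596241, -0.08563561]), 'gripper_force': 0.0, 'gripper_width': 0.9989302218499964}
```

View pics/scene0.png

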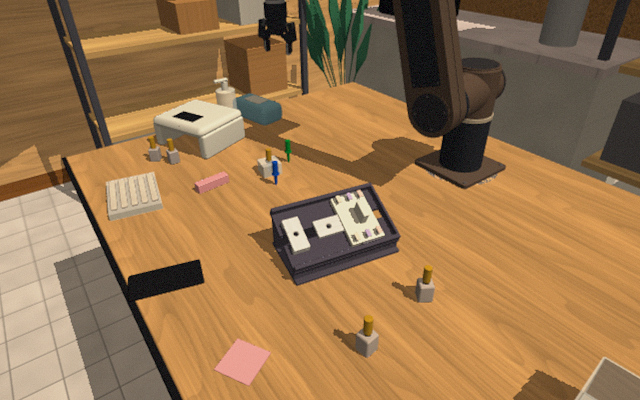

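View pics/side0.png

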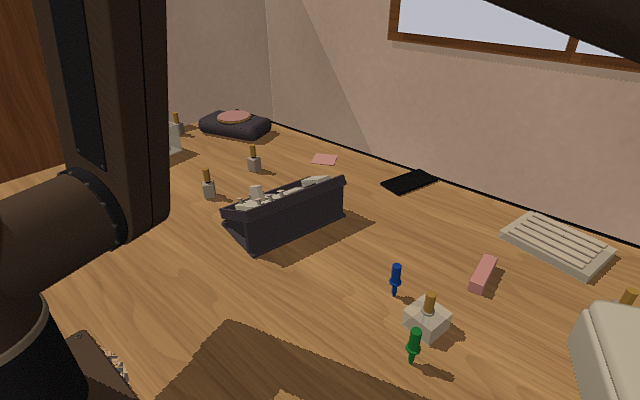

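The scene view shows the stand at about (335,230), with the strap at (295,234), the tongue hole at (328,226) and the grip at (362,210). The clear block with its brass pin is at (268,160).

What could be taken for the pin:
- the blue pin (276,172)
- the green pin (288,148)
- the brass-capped bottles at (427,275), (368,325), (153,147) and (172,150)

My choice is the brass one in the clear block: scene (268,158), side (429,303). I'll check it in a close crop and measure.

```bash
cat > h.py <<'E'
from bench import robot
import cv2,numpy as np
from scipy.spatial.transform import Rotation as Ro
def ray(c,p):
    K,T=c["camera_matrix"],c["T"]; d=T[:3,:3]@np.linalg.solve(K,[p[0],p[1],1.]); return T[:3,3],d/np.linalg.norm(d)
def plane(c,p,z,n=(0,0,1)):
    o,d=ray(c,p); n=np.array(n,float); return o+d*((z-o@n)/(d@n))
def tri(c1,p1,c2,p2):
    a,u=ray(c1,p1);b,v=ray(c2,p2)
    s=np.linalg.lstsq(np.c_[u,-v],b-a,rcond=None)[0]; P,Q=a+s[0]*u,b+s[1]*v
    return (P+Q)/2,np.linalg.norm(P-Q)
def proj(c,P):
    q=np.linalg.inv(c["T"])@np.r_[P,1]; q=c["camera_matrix"]@q[:3]; return q[:2]/q[2]
E
python3 - <<'E'
from h import *
s=robot.camera("scene")
a=cv2.resize(s["frame"][180:285,265:405],None,fx=5,fy=5,interpolation=cv2.INTER_CUBIC)
d=robot.camera("side")
b=cv2.resize(s["frame"][130:195,235:305],None,fx=5,fy=5,interpolation=cv2.INTER_CUBIC)
e=cv2.resize(d["frame"][250:370,370:470],None,fx=4,fy=4,interpolation=cv2.INTER_CUBIC)[:, :400]
cv2.imwrite("pics/stand.png",a[...,::-1])
im=np.zeros((480,750,3),np.uint8); im[:325,:350]=b; im[:480,350:750]=e
cv2.imwrite("pics/pin.png",im[...,::-1])
E
```

```text
(no output)
```

View pics/stand.png

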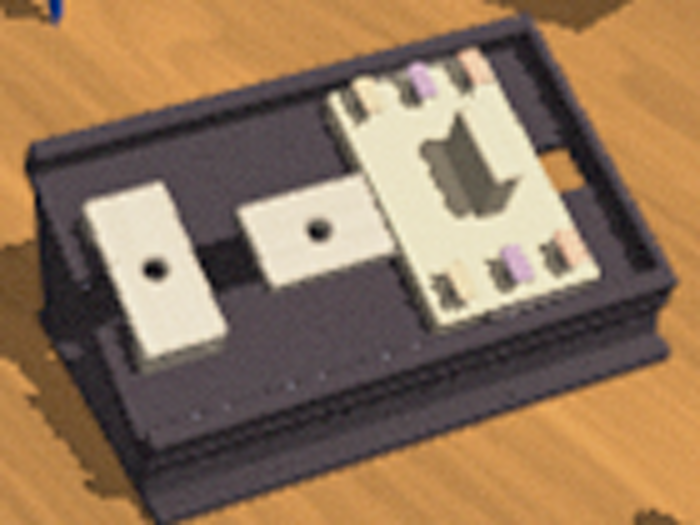

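View pics/pin.png

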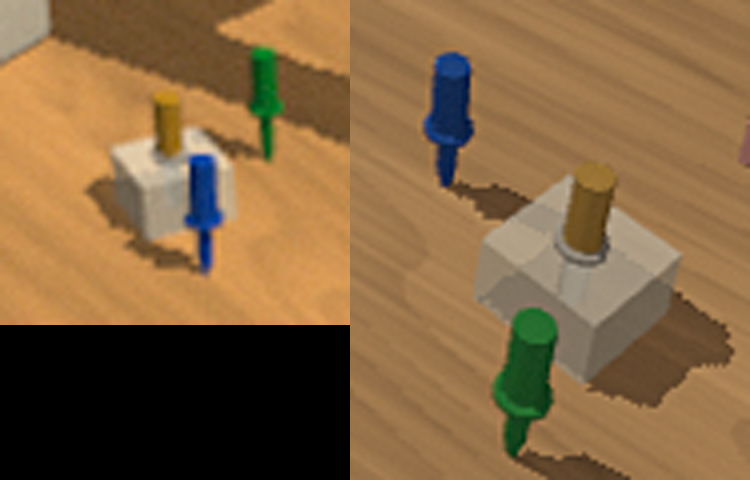

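The crops confirm the choice. In the stand crop the strap hole is at (155,268), i.e. (296,233.6) in the full image, and the tongue hole at (319,231), i.e. (328.8,226.2). The brass pin with its flange sits in the clear block; the blue and green look-alikes stand free next to it.

Run:
```python
from h import *
s=robot.camera("scene");d=robot.camera("side")
def blob(c,p,lo,hi,r=18):
    f=cv2.cvtColor(c["frame"],cv2.COLOR_RGB2HSV); m=cv2.inRange(f,lo,hi)
    k=np.zeros_like(m); x,y=map(int,p);k[y-r:y+r,x-r:x+r]=255
    n,l,st,ce=cv2.connectedComponentsWithStats(m&k); i=1+np.argmax(st[1:,4]); return ce[i],st[i]
B=((15,170,70),(26,255,255))
def dark(c,p,r=6):
    g=cv2.cvtColor(c["frame"],cv2.COLOR_RGB2GRAY).astype(float);x,y=map(int,p)
    w=np.clip(150-g[y-r:y+r+1,x-r:x+r+1],0,None); w*=np.hypot(*np.mgrid[-r:r+1,-r:r+1])<5
    yy,xx=np.mgrid[-r:r+1,-r:r+1]; return np.array([x+(w*xx).sum()/w.sum(),y+(w*yy).sum()/w.sum()])
hs,ht=dark(s,(296,234)),dark(s,(329,226)); S=plane(s,hs,.07995);T=plane(s,ht,.07225)
print("hole px",hs,ht,S,T)
y=(S-T);y[2]=0
for _ in range(3):
    yaw=np.arctan2(y[1],y[0]); x=np.array([np.sin(yaw),-np.cos(yaw),0]) # x = y rotated -90
    y=(S+x*.00697)-(T+x*.00338); y[2]=0
print("y dir deg",np.degrees(yaw),"gap along y",np.linalg.norm(y))
u=y/np.linalg.norm(y);print("u",u,"x",x)
bs,bd=blob(s,(268,156),*B),blob(d,(430,303),*B); print(bs,bd); P=tri(s,bs[0],d,bd[0]);print("pin head",P)
for n,ps,pd in[("botA",(427,275),(207,176)),("botB",(368,325),(252,152))]:
    a,b=blob(s,ps,*B),blob(d,pd,*B); print(n,a[0],b[0],tri(s,a[0],d,b[0]))
a=blob(s,(212,182),(0,60,120),(12,160,255),25);b=blob(d,(483,273),(0,60,120),(12,160,255),25);print("buf",tri(s,a[0],d,b[0]))
for n,ps,pd,c in[("blue",(276,170),(396,275),((105,120,40),(130,255,255))),("green",(288,148),(414,345),((50,120,40),(80,255,255)))]:
    a,b=blob(s,ps,*c),blob(d,pd,*c);print(n,tri(s,a[0],d,b[0]))
# blocks top corners for checks
print("stand near corner",plane(s,(400,240),0))
```

```text
hole px [295.47135218 233.51031322] [328.16972477 225.77889908] [0.62549589 0.06666116 0.07995   ] [0.5483618  0.07846592 0.07225   ]
y dir deg -11.338073356061543 gap along y 0.07794955164115598
u [ 0.98048423 -0.19659772  0.        ] x [-0.19659772 -0.98048423  0.        ]
(array([268.11864407, 153.47457627]), array([265, 148,   7,  13,  59], dtype=int32)) (array([429.31578947, 302.15789474]), array([424, 291,  12,  22, 152], dtype=int32))
pin head (array([ 0.46976935, -0.31761729,  0.05969166]), np.float64(0.0006508181290410995))
botA [427.15492958 273.21830986] [205.91803279 174.21311475] (array([0.48308774, 0.30271074, 0.06528453]), np.float64(0.002989476094025805))
botB [367.97619048 324.26190476] [252.4375     150.02083333] (array([0.65377031, 0.32658905, 0.06452703]), np.float64(0.0033910086990147554))
buf (array([ 0.64187434, -0.34240817,  0.01439936]), np.float64(0.00026633021525754714))
blue (array([ 0.4911903 , -0.23786518,  0.04644178]), np.float64(0.0008261856022001801))
green (array([ 0.39312804, -0.33383059,  0.04822947]), np.float64(0.001948522460508653))
stand near corner [0.38993532 0.14735992 0.        ]
```

```bash
cat >> h.py <<'E'
Z=np.array([0,0,1.])
class St: pass
def stand(S,yawdeg):
    g=St();a=np.radians(yawdeg);g.S=np.array(S);g.u=np.array([np.cos(a),np.sin(a),0]);g.x=np.array([np.sin(a),-np.cos(a),0])
    g.n=-np.sin(np.radians(25))*g.x+np.cos(np.radians(25))*Z; g.up=np.cos(np.radians(25))*g.x+np.sin(np.radians(25))*Z
    g.R=np.c_[np.cross(g.u,-g.n),g.u,-g.n]; return g   # tool: y=u, z=-n
G=stand([.6255,.0667,.07995],-11.3)
def rows(p,R,N):
    o=robot.get_obs();p0=o["ee_pos"];R0=Ro.from_euler("xyz",o["orientation"]).as_matrix()
    w=Ro.from_matrix(R0.T@R).as_rotvec()
    for i in range(N):
        Ri=R0@Ro.from_rotvec(w*i/N).as_matrix()
        print((Ri.T@(np.array(p)-p0)/N).round(4).tolist(),np.degrees(w/N).round(2).tolist())
E
python3 - <<'E'
from h import *
s=robot.camera("scene")
a,b=plane(s,(295,284.4),0),plane(s,(398.6,250),0);print("edge",a,b,np.degrees(np.arctan2(*(a-b)[1::-1])),np.linalg.norm(a-b))
T=np.array([.54836,.07847,.07225]); grip=T-.008*G.n-.075*G.u+.029*G.n
print("grip",grip,"n",G.n); g=grip-.010*G.n   # TCP 19 above bed
print("tcp grasp",g); print("yawrpy",Ro.from_matrix(G.R).as_euler("xyz"))
rows(g+.09*G.n+[0,0,.0],G.R,14)
E
```

```text
edge [0.66662698 0.12115901 0.        ] [0.41797457 0.17105509 0.        ] -11.346617345766129 0.25360922523803026
grip [0.47655292 0.1018689  0.09128246] n [0.08281042 0.41442566 0.90630779]
tcp grasp [0.47572482 0.09772464 0.08221939]
yawrpy [3.14159265 0.43633231 1.37357412]
[0.0357, -0.0454, 0.0023] [-0.91, -1.63, -4.12]
[0.0389, -0.0427, 0.0005] [-0.91, -1.63, -4.12]
[0.0419, -0.0398, -0.0013] [-0.91, -1.63, -4.12]
[0.0446, -0.0367, -0.0031] [-0.91, -1.63, -4.12]
[0.047, -0.0333, -0.005] [-0.91, -1.63, -4.12]
[0.0491, -0.0298, -0.0069] [-0.91, -1.63, -4.12]
[0.0509, -0.0261, -0.0087] [-0.91, -1.63, -4.12]
[0.0523, -0.0222, -0.0106] [-0.91, -1.63, -4.12]
[0.0534, -0.0182, -0.0124] [-0.91, -1.63, -4.12]
[0.0542, -0.0141, -0.0142] [-0.91, -1.63, -4.12]
[0.0547, -0.01, -0.0159] [-0.91, -1.63, -4.12]
[0.0548, -0.0058, -0.0176] [-0.91, -1.63, -4.12]
[0.0545, -0.0016, -0.0192] [-0.91, -1.63, -4.12]
[0.0539, 0.0027, -0.0208] [-0.91, -1.63, -4.12]
```

```bash
python3 -m jog '[[[0.036,-0.045,0.002],[-0.9,-1.6,-4.1],0],[[0.039,-0.043,0],[-0.9,-1.6,-4.1],0],[[0.042,-0.04,-0.001],[-0.9,-1.6,-4.1],0],[[0.045,-0.037,-0.003],[-0.9,-1.6,-4.1],0],[[0.047,-0.033,-0.005],[-0.9,-1.6,-4.1],0],[[0.049,-0.03,-0.007],[-0.9,-1.6,-4.1],0],[[0.051,-0.026,-0.009],[-0.9,-1.6,-4.1],0],[[0.052,-0.022,-0.011],[-0.9,-1.6,-4.1],0],[[0.053,-0.018,-0.012],[-0.9,-1.6,-4.1],0],[[0.054,-0.014,-0.014],[-0.9,-1.6,-4.1],0]]'
python3 - <<'E'
from h import *
rows(np.array([.4757,.0977,.0822])+.09*G.n,G.R,5)
E
```

```text
time: 1.6
ee_pos: [0.4133, -0.0837, 0.1754]
orientation: [3.091, 0.31, 1.067]
force: [0.9, -0.6, -0.1]
gripper_width: 1.0
gripper_force: 0.0
[0.0436, -0.0083, -0.012] [-0.7, -1.35, -3.31]
[0.0437, -0.0056, -0.0131] [-0.7, -1.35, -3.31]
[0.0436, -0.0029, -0.0142] [-0.7, -1.35, -3.31]
[0.0434, -0.0002, -0.0152] [-0.7, -1.35, -3.31]
[0.0429, 0.0025, -0.0162] [-0.7, -1.35, -3.31]
```

```bash
python3 -m jog '[[[0.044,-0.008,-0.012],[-0.7,-1.35,-3.3],0],[[0.044,-0.006,-0.013],[-0.7,-1.35,-3.3],0],[[0.044,-0.003,-0.014],[-0.7,-1.35,-3.3],0],[[0.043,0,-0.015],[-0.7,-1.35,-3.3],0],[[0.043,0.002,-0.016],[-0.7,-1.35,-3.3],0.3],[[0,0,0],[0,0,0],0.3]]'
python3 - <<'E'
from h import *
rows(np.array([.4757,.0977,.0822])+.09*G.n,G.R,1)
c=robot.camera("wrist");cv2.imwrite("pics/w1.png",c["frame"][...,::-1])
T=np.array([.54836,.07847,.07225]); grip=T-.008*G.n-.075*G.u+.029*G.n
print([proj(c,p).round(1).tolist() for p in(T,G.S,grip+.017*G.n)])
E
```

```text
time: 2.35
ee_pos: [0.4835, 0.1361, 0.1619]
orientation: [-3.139, 0.435, 1.376]
force: [-0.0, -0.5, -1.1]
gripper_width: 0.701
gripper_force: 0.0
[-0.0018, -0.0001, -0.0012] [-0.11, -0.06, 0.1]
[[393.2, 193.1], [476.9, 195.4], [316.9, 203.8]]
```

View pics/w1.png

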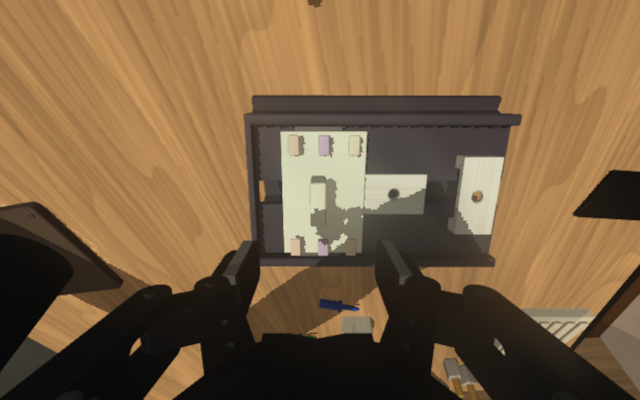

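The wrist view shows the tongue hole at (393,194), the strap hole at (477,196) and the grip at about (318,202). All are within 1–2 px of my predictions, and the fingers straddle the grip. Lowering and gripping.

```bash
python3 -m jog '[[[-0.002,0,0.03],[0,0,0],0.3],[[0,0,0.03],[0,0,0],0.3],[[0,0,0.02],[0,0,0],0.3],[[0,0,0.008],[0,0,0],0.3],[[0,0,0],[0,0,0],0.3]]' && python3 -m jog '[[[0,0,0],[0,0,0],0.6],[[0,0,0],[0,0,0],0.8],[[0,0,0],[0,0,0],1],[[0,0,0],[0,0,0],1],[[0,0,0],[0,0,0],1],[[0,0,0],[0,0,0],1]]'
python3 - <<'E'
from h import *
c=robot.camera("wrist");o=robot.get_obs();print((o["ee_pos"]-[.47572482,.09772464,.08221939])@np.c_[G.up,G.u,G.n],o["torque"])
s=robot.camera("scene")
cv2.imwrite("pics/w2.png",np.vstack([c["frame"][60:320,100:600],cv2.resize(s["frame"][170:290,240:420],(500,333))])[...,::-1])
E
```

```text
time: 3.02
ee_pos: [0.4751, 0.0947, 0.0837]
orientation: [-3.14, 0.436, 1.369]
force: [0.5, 1.5, -0.3]
gripper_width: 0.702
gripper_force: 0.0
time: 3.78
ee_pos: [0.4752, 0.0954, 0.0835]
orientation: [-3.14, 0.435, 1.371]
force: [-0.8, 0.1, 0.6]
gripper_width: 0.001
gripper_force: 0.0
[ 2.72414693e-03 -3.50951983e-05  1.86943682e-04] [ 0.22121871 -0.03990514  0.06270885]
```

View pics/w2.png

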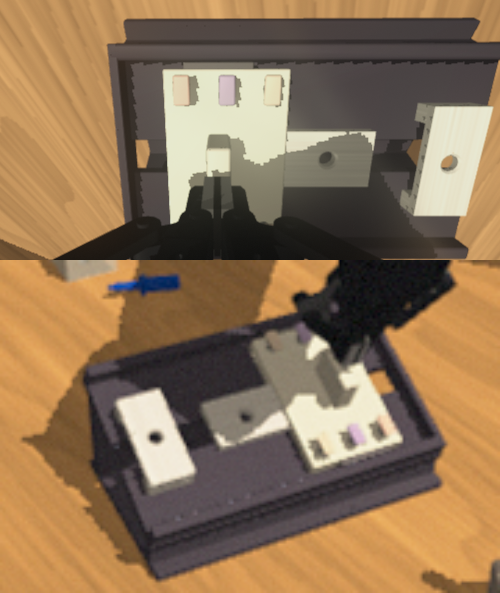

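The fingers closed on nothing: the wrist crop shows the grip (218,160) down-slope of the finger tips (218,185). I'll compare projections to see where the grip really is.

Run:
```python
from h import *
c=robot.camera("wrist");s=robot.camera("scene");o=robot.get_obs()
T=np.array([.54836,.07847,.07225]); b=T-.008*G.n-.075*G.u
print("tcp",proj(c,o["ee_pos"]),proj(s,o["ee_pos"]))
for h in(.012,.046):
  for k in(-.02,.02):
    for j in(-.007,.007):
      p=b+h*G.n+k*G.up+j*G.u; print(h,k,j,proj(c,p).round(0)-[100,60],((proj(s,p)-[240,170])*500/180).round(0))
```

```text
tcp [316.94285801 227.36477769] [359.05628141 213.41522595]
0.012 -0.02 -0.007 [206. 131.] [348. 146.]
0.012 -0.02 0.007 [228. 131.] [333. 151.]
0.012 0.02 -0.007 [207. 187.] [327. 106.]
0.012 0.02 0.007 [227. 187.] [312. 110.]
0.046 -0.02 -0.007 [204. 146.] [359. 125.]
0.046 -0.02 0.007 [230. 146.] [344. 129.]
0.046 0.02 -0.007 [205. 212.] [337.  83.]
0.046 0.02 0.007 [229. 212.] [322.  87.]
```

Run:
```python
from h import *
c=robot.camera("wrist");d=robot.camera("side");s=robot.camera("scene")
f=lambda i,y,x,h,w:cv2.resize(i["frame"][y:y+h,x:x+w],(400,300),interpolation=cv2.INTER_CUBIC)
o=robot.get_obs();print(o["gripper_width"],o["gripper_force"],proj(d,o["ee_pos"]))
cv2.imwrite("pics/g3.png",np.vstack([np.hstack([f(c,170,240,120,160),f(s,170,320,60,80)]),np.hstack([f(d,150,220,75,100),f(d,100,200,150,200)])])[...,::-1])
```

```text
0.0004564457970380716 0.0 [257.04403641 197.66813359]
```

View pics/g3.png

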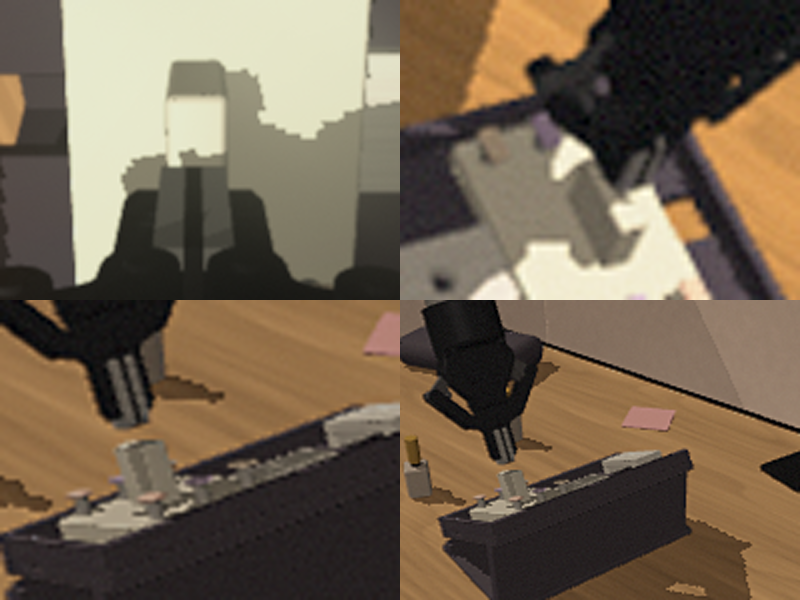

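Run:
```python
from h import *
c=robot.camera("wrist");d=robot.camera("side");o=robot.get_obs()
R=Ro.from_euler("xyz",o["orientation"]).as_matrix()
for k in(0,.01,.02,.03,.04): print(k,proj(d,o["ee_pos"]-k*R[:,2]),proj(c,o["ee_pos"]-k*R[:,2]))
print(tri(d,(251.3,181),c,(316.5,238)),o["ee_pos"])
```

```text
0 [257.04749404 197.67531764] [316.91846517 227.3687949 ]
0.01 [255.70442794 193.26814376] [316.91311242 233.11196978]
0.02 [254.35515266 188.84059492] [316.90716201 239.4963908 ]
0.03 [252.99962505 184.39252949] [316.90050794 246.63580421]
0.04 [251.63780154 179.92380452] [316.89301754 254.67254911]
(array([0.48049364, 0.11741542, 0.11391077]), np.float64(0.0019608238114344574)) [0.47523175 0.09534871 0.08355102]
```

The side crop shows the shut finger tips at (251,181), well above the grip top. The real tips are therefore about 37 mm short of the reported TCP along the tool axis. I'll open partly, go lower with that offset while watching the force, then close.

```bash
python3 -m jog '[[[0,0,0],[0,0,0],0.3],[[0,0,0],[0,0,0],0.3],[[0,0,0],[0,0,0],0.3],[[0.002,0,0.012],[0,0,0],0.3],[[0,0,0.01],[0,0,0],0.3],[[0,0,0],[0,0,0],0.3]]' && python3 -m jog '[[[0,0,0.006],[0,0,0],0.3],[[0,0,0.006],[0,0,0],0.3],[[0,0,0],[0,0,0],0.3]]'&& python3 -m jog '[[[0,0,0],[0,0,0],0.6],[[0,0,0],[0,0,0],0.8],[[0,0,0],[0,0,0],1],[[0,0,0],[0,0,0],1],[[0,0,0],[0,0,0],1]]'
python3 - <<'E'
from h import *
o=robot.get_obs();print((o["ee_pos"]-[.47572482,.09772464,.08221939])@np.c_[G.up,G.u,G.n],o["torque"])
E
```

```text
time: 4.97
ee_pos: [0.4724, 0.0875, 0.0612]
orientation: [-3.136, 0.437, 1.372]
force: [0.1, 0.1, 0.2]
gripper_width: 0.699
gripper_force: 0.0
time: 5.35
ee_pos: [0.4722, 0.0829, 0.0513]
orientation: [-3.139, 0.436, 1.371]
force: [0.8, 0.5, -0.6]
gripper_width: 0.696
gripper_force: 0.0
time: 5.98
ee_pos: [0.4731, 0.0834, 0.0522]
orientation: [-3.141, 0.435, 1.371]
force: [0.3, 2.4, 1.0]
gripper_width: 0.149
gripper_force: 60.0
[ 0.00048522  0.00024705 -0.03331761] [ 0.3240917  -0.16044989 -0.0415208 ]
```

Gripped (width 0.149 ≈ 14 mm, 60 N). Sliding most of the 78 mm gap now.

```bash
python3 -m jog '[[[0,0.006,0],[0,0,0],1],[[0,0.006,0],[0,0,0],1],[[0,0.006,0],[0,0,0],1],[[0,0.006,0],[0,0,0],1]]' && python3 -m jog '[[[0,0.008,0],[0,0,0],1],[[0,0.008,0],[0,0,0],1],[[0,0.008,0],[0,0,0],1],[[0,0.008,0],[0,0,0],1],[[0,0.008,0],[0,0,0],1],[[0,0.008,0],[0,0,0],1],[[0,0,0],[0,0,0],1]]'
python3 - <<'E'
from h import *
o=robot.get_obs();print((o["ee_pos"]-[.4731,.0834,.0522])@np.c_[G.up,G.u,G.n],o["torque"])
c=robot.camera("wrist");p=proj(c,G.S);print(p);x,y=map(int,p)
f=c["frame"][y-60:y+60,x-130:x+70]
s=robot.camera("scene");q=proj(s,G.S);print(q);x,y=map(int,q);g=s["frame"][y-30:y+30,x-50:x+50]
cv2.imwrite("pics/s4.png",np.hstack([cv2.resize(f,(400,240)),cv2.resize(g,(400,240),interpolation=cv2.INTER_CUBIC)])[...,::-1])
E
```

```text
time: 6.48
ee_pos: [0.4945, 0.0795, 0.0521]
orientation: [-3.135, 0.435, 1.371]
force: [-7.4, 6.3, 6.8]
gripper_width: 0.149
gripper_force: 60.9
time: 7.35
ee_pos: [0.5432, 0.0697, 0.0522]
orientation: [-3.139, 0.434, 1.37]
force: [-2.7, 4.6, 3.4]
gripper_width: 0.146
gripper_force: 60.5
[-2.79720400e-04  7.14017332e-02  9.08379505e-05] [ 0.53915748  0.18431452 -0.13310115]
[464.03398209 246.54040467]
[295.47986744 233.52024107]
```

View pics/s4.png

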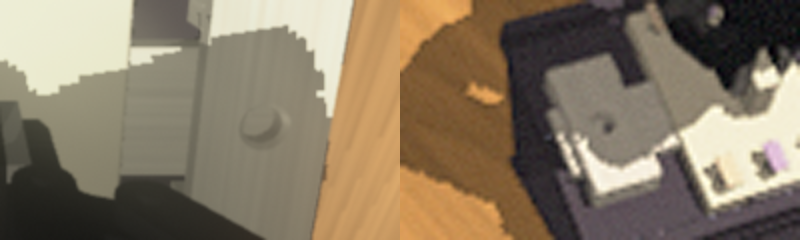

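The strap hole (wrist crop 262,125) shows bright tongue metal, so the carriage is still short. It has moved 71.4 mm, which leaves 6.5 mm.

```bash
python3 -m jog '[[[0,0.0035,0],[0,0,0],1],[[0,0.003,0],[0,0,0],1],[[0,0,0],[0,0,0],1],[[0,0,0],[0,0,0],1]]'
python3 - <<'E'
from h import *
o=robot.get_obs();print((o["ee_pos"]-[.4731,.0834,.0522])@np.c_[G.up,G.u,G.n],o["torque"])
c=robot.camera("wrist");p=proj(c,G.S);x,y=map(int,p.round());print(p)
f=c["frame"][y-20:y+20,x-20:x+20]
# expected tongue hole mouth if aligned
print("aligned tongue px",proj(c,G.S-.0085*G.n)-[x-20,y-20], "strap",p-[x-20,y-20],"1mm u",proj(c,G.S+.001*G.u)-p)
s=robot.camera("scene");q=proj(s,G.S);X,Y=map(int,q.round());g=s["frame"][Y-12:Y+12,X-12:X+12]
print("scene aligned",proj(s,G.S-.0085*G.n)-[X-12,Y-12],q-[X-12,Y-12],"1mm u",proj(s,G.S+.001*G.u)-q)
cv2.imwrite("pics/s5.png",np.hstack([cv2.resize(np.clip(f*1.5,0,255).astype(np.uint8),(400,400),interpolation=cv2.INTER_NEAREST),cv2.resize(g,(400,400),interpolation=cv2.INTER_NEAREST)])[...,::-1])
E
```

```text
time: 7.95
ee_pos: [0.5483, 0.0686, 0.0522]
orientation: [-3.137, 0.435, 1.371]
force: [-4.0, 6.8, 6.0]
gripper_width: 0.148
gripper_force: 60.9
[-2.44482906e-04  7.66845280e-02  7.19995720e-05] [ 0.59117899  0.60832507 -0.27909482]
[454.41249603 246.64578711]
aligned tongue px [13.87134166 13.49621753] strap [20.41249603 19.64578711] 1mm u [ 1.81907758e+00 -1.14449442e-03]
scene aligned [12.0016926  13.43121752] [12.47986744 11.52024107] 1mm u [-0.44119048  0.1277722 ]
```

View pics/s5.png

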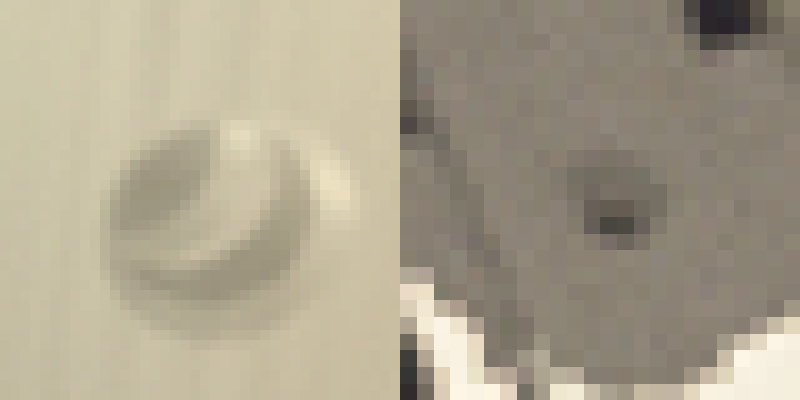

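Through the strap hole the dark lens of the tongue hole is now at the upper left (crop 160,180). It sits about 2–3 px left of the fully lined-up position, so the carriage is about 1.5 mm short. I'll nudge it, release, rise and look straight down the hole axis.

```bash
python3 -m jog '[[[0,0.0015,0],[0,0,0],1],[[0,0,0],[0,0,0],1],[[0,0,0],[0,0,0],0.7],[[0,0,0],[0,0,0],0.6],[[0,0,0],[0,0,0],0.6],[[0,0,-0.02],[0,0,0],0.6],[[0,0,-0.04],[0,0,0],0.6],[[0,0,-0.06],[0,0,0],0.6],[[0,0,0],[0,0,0],0.6]]'
python3 - <<'E'
from h import *
o=robot.get_obs();R=Ro.from_euler("xyz",o["orientation"]).as_matrix();c=robot.camera("wrist");T=c["T"]
print("cam in tool",R.T@(T[:3,3]-o["ee_pos"]),"camdir in tool",R.T@T[:3,2],R.T@T[:3,0])
L=T[:3,3]-G.S; print("cam rel strap (up,u,n)",L@np.c_[G.up,G.u,G.n], proj(c,G.S))
E
```

```text
time: 9.18
ee_pos: [0.5658, 0.1192, 0.1683]
orientation: [3.13, 0.43, 1.367]
force: [0.0, -0.3, 0.4]
gripper_width: 0.396
gripper_force: 0.0
cam in tool [ 6.84986385e-02  1.47330465e-04 -1.79883247e-01] camdir in tool [-2.70428278e-01 -6.46366338e-04  9.62739907e-01] [-1.08928520e-03  9.99999340e-01  3.65407507e-04]
cam rel strap (up,u,n) [-0.0660945  -0.07001474  0.27716737] [386.62276694 190.53801258]
```

```bash
python3 -m jog '[[[-0.033,0.035,0.02],[0,0,0],0.6],[[-0.033,0.035,0.03],[0,0,0],0.6],[[0,0,0.03],[0,0,0],0.6],[[0,0,0],[0,0,0],0.6]]'
python3 - <<'E'
from h import *
c=robot.camera("wrist");T=c["T"];L=T[:3,3]-G.S; print(L@np.c_[G.up,G.u,G.n]); p=proj(c,G.S);x,y=map(int,p.round());print(p)
print("strap",p-[x-20,y-20],"tongue aligned",proj(c,G.S-.0085*G.n)-[x-20,y-20],"1mm u",proj(c,G.S+.001*G.u)-p)
f=c["frame"][y-20:y+20,x-20:x+20];lo,hi=np.percentile(f,1),np.percentile(f,99)
f=np.clip((f-lo)/(hi-lo)*255,0,255).astype(np.uint8)
cv2.imwrite("pics/s6.png",np.hstack([cv2.resize(f,(400,400),interpolation=cv2.INTER_NEAREST),cv2.resize(c["frame"][y-100:y+100,x-100:x+100],(400,400))])[...,::-1])
g=cv2.cvtColor(c["frame"],cv2.COLOR_RGB2GRAY)[y-10:y+11,x-10:x+11];print(g[10-4:16].tolist())
E
```

```text
time: 9.72
ee_pos: [0.6083, 0.0098, 0.112]
orientation: [-3.131, 0.437, 1.372]
force: [-0.1, 0.1, -0.8]
gripper_width: 0.4
gripper_force: 0.0
[-0.00139751 -0.00349219  0.18387564]
[326.21227065 120.93561978]
strap [20.21227065 19.93561978] tongue aligned [19.95811504 19.83063701] 1mm u [ 1.65105756 -0.00437513]
[[208, 188, 150, 123, 96, 70, 62, 62, 62, 62, 62, 61, 61, 61, 60, 61, 60, 79, 131, 164, 185], [202, 170, 138, 126, 94, 64, 62, 62, 62, 62, 63, 61, 62, 61, 61, 61, 61, 60, 94, 131, 175], [198, 158, 131, 111, 77, 63, 62, 62, 63, 62, 62, 62, 61, 61, 61, 62, 61, 61, 75, 107, 170], [187, 139, 124, 100, 65, 63, 62, 63, 62, 62, 62, 61, 62, 62, 62, 62, 61, 61, 69, 108, 160], [180, 135, 122, 92, 63, 63, 64, 62, 63, 63, 62, 63, 62, 62, 62, 62, 62, 61, 61, 122, 154], [181, 145, 124, 87, 63, 64, 63, 63, 63, 62, 62, 62, 62, 62, 61, 62, 62, 61, 60, 126, 150], [180, 146, 124, 88, 63, 63, 64, 64, 63, 63, 63, 63, 63, 62, 62, 61, 62, 61, 65, 131, 147], [181, 146, 133, 95, 64, 64, 64, 63, 63, 63, 62, 62, 62, 62, 62, 62, 62, 61, 67, 138, 163], [185, 152, 140, 103, 66, 64, 64, 64, 63, 64, 63, 63, 62, 62, 62, 62, 61, 61, 77, 144, 173], [189, 158, 141, 112, 74, 64, 64, 64, 64, 64, 63, 64, 63, 63, 62, 61, 62, 64, 116, 154, 176]]
```

View pics/s6.png

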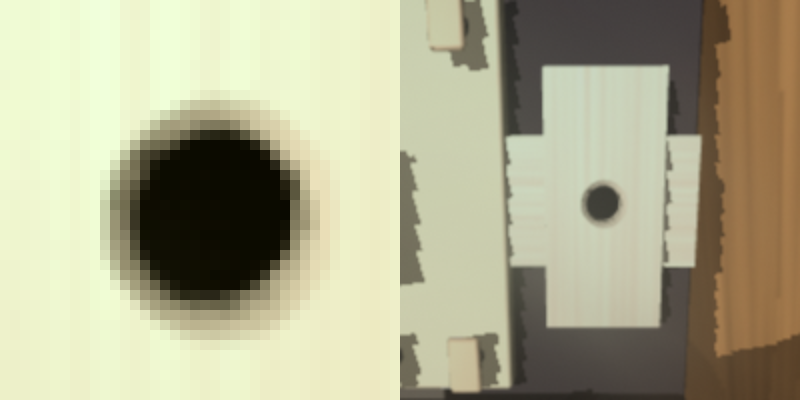

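Looking straight down the hole, the dark through-hole (centre 21.3,21.5 in the crop) is concentric with the strap mouth ring (21.7,21.8) to within about 0.3 mm, so the carriage is lined up. Next is the pin. I've used up my viewing budget, so I'll measure numerically from here.

```bash
cat >> h.py <<'E'
G=stand(G.S+.0006*G.u+.0006*G.up,-11.3)
def blob(c,p,lo,hi,r=18):
    f=cv2.cvtColor(c["frame"],cv2.COLOR_RGB2HSV); m=cv2.inRange(f,np.array(lo),np.array(hi))
    k=np.zeros_like(m); x,y=map(int,p);k[max(y-r,0):y+r,max(x-r,0):x+r]=255
    n,l,st,ce=cv2.connectedComponentsWithStats(m&k)
    if n<2: return np.zeros(2),np.zeros(5)
    i=1+np.argmax(st[1:,4]); return ce[i],st[i]
BR=((15,170,70),(26,255,255))
def down(yaw):
    a=np.radians(yaw); x=np.array([np.cos(a),np.sin(a),0]); return np.c_[x,np.cross(-Z,x),-Z]
E
python3 - <<'E'
from h import *
s=robot.camera("scene");d=robot.camera("side")
for n,c in[("blue",((105,120,40),(130,255,255))),("green",((50,120,40),(80,255,255)))]:
    a,b=blob(s,(285,165),*c,r=35),blob(d,(420,310),*c,r=80);print(n,a,b,tri(s,a[0],d,b[0]))
a,b=blob(s,(268,156),*BR),blob(d,(430,303),*BR);print("pin",a,b,tri(s,a[0],d,b[0]))
rows([.51,-.14,.19],down(60),6)
E
```

```text
blue (array([294. , 179.8]), array([291, 179,   7,   3,  10], dtype=int32)) (array([369.78745645, 302.40766551]), array([354, 292,  37,  22, 287], dtype=int32)) (array([ 0.44748168, -0.22148944,  0.00874746]), np.float64(0.004606409171580123))
green (array([0., 0.]), array([0., 0., 0., 0., 0.])) (array([401.16334661, 378.87649402]), array([391, 362,  19,  28, 251], dtype=int32)) (array([ 0.63516928, -0.39563588,  0.30541745]), np.float64(0.7855710075668636))
pin (array([268.03389831, 153.37288136]), array([265, 148,   6,  13,  59], dtype=int32)) (array([429.49358974, 302.3974359 ]), array([424, 291,  13,  22, 156], dtype=int32)) (array([ 0.46962137, -0.31812781,  0.05970615]), np.float64(0.000398346594279253))
[-0.0307, -0.0115, 0.0008] [0.66, 4.12, 3.04]
[-0.0312, -0.0099, -0.0014] [0.66, 4.12, 3.04]
[-0.0315, -0.0083, -0.0035] [0.66, 4.12, 3.04]
[-0.0316, -0.0066, -0.0057] [0.66, 4.12, 3.04]
[-0.0314, -0.005, -0.0079] [0.66, 4.12, 3.04]
[-0.031, -0.0035, -0.0101] [0.66, 4.12, 3.04]
```

```bash
python3 -m jog '[[[0,0,-0.04],[0,0,0],0.4],[[-0.031,-0.011,0],[0.7,4.1,3],0.2],[[-0.031,-0.01,-0.001],[0.7,4.1,3],0.2],[[-0.031,-0.008,-0.003],[0.7,4.1,3],0.2],[[-0.031,-0.007,-0.006],[0.7,4.1,3],0.2],[[-0.031,-0.005,-0.008],[0.7,4.1,3],0.2],[[-0.031,-0.004,-0.01],[0.7,4.1,3],0.2]]'
python3 - <<'E'
from h import *
rows([.4696,-.318,.13],down(45),6)
E
```

```text
time: 10.75
ee_pos: [0.5143, -0.1224, 0.2284]
orientation: [-3.14, 0.001, 1.051]
force: [0.3, -0.9, 0.3]
gripper_width: 0.802
gripper_force: 0.0
[-0.032, 0.0098, 0.0164] [-0.01, 0.01, 2.53]
[-0.0315, 0.0112, 0.0164] [-0.01, 0.01, 2.53]
[-0.031, 0.0125, 0.0164] [-0.01, 0.01, 2.53]
[-0.0304, 0.0139, 0.0164] [-0.01, 0.01, 2.53]
[-0.0298, 0.0152, 0.0164] [-0.01, 0.01, 2.53]
[-0.0291, 0.0165, 0.0164] [-0.01, 0.01, 2.53]
```

```bash
python3 -m jog '[[[-0.032,0.01,0.016],[0,0,2.5],0.2],[[-0.032,0.011,0.016],[0,0,2.5],0.2],[[-0.031,0.0125,0.016],[0,0,2.5],0.2],[[-0.03,0.014,0.016],[0,0,2.5],0.2],[[-0.03,0.015,0.016],[0,0,2.5],0.2],[[-0.029,0.0165,0.016],[0,0,2.5],0.2],[[0,0,0],[0,0,0],0.2]]'
python3 - <<'E'
from h import *
o=robot.get_obs();R=Ro.from_euler("xyz",o["orientation"]).as_matrix()
c=robot.camera("wrist");s=robot.camera("scene");d=robot.camera("side")
H=np.array([.4696,-.318,.057]);p=proj(c,H+[0,0,.018]);q=proj(c,H);print(p,q)
w=blob(c,(p+q)/2,*BR,r=30);print(w)
for cc,nm in((s,"s"),(d,"d")):
    b=blob(cc,proj(cc,H),*BR,r=14);print(nm,b,tri(c,w[0],cc,b[0]))
print("plane .062",plane(c,w[0],.062))
rows([.4696,-.318,.01],down(45),1)
E
```

```text
time: 11.62
ee_pos: [0.4686, -0.3191, 0.1302]
orientation: [-3.137, 0.005, 0.787]
force: [0.5, 0.1, -0.1]
gripper_width: 0.806
gripper_force: 0.0
[317.424575   202.53521949] [317.4823832  196.89747988]
(array([0., 0.]), array([0., 0., 0., 0., 0.]))
s (array([268.09677419, 153.22580645]), array([265, 147,   7,  14,  62], dtype=int32)) (array([ 0.50570479, -0.1684127 ,  0.16674844]), np.float64(0.0923977852187732))
d (array([428.94573643, 303.31782946]), array([424, 291,  12,  22, 129], dtype=int32)) (array([ 0.44862687, -0.26226545,  0.16624634]), np.float64(0.19281007443761547))
plane .062 [ 0.41083017 -0.04475236  0.062     ]
[0.0001, 0.0003, 0.1215] [-0.12, 0.24, 0.25]
```

Run:
```python
from h import *
c=robot.camera("wrist");f=cv2.cvtColor(c["frame"],cv2.COLOR_RGB2HSV)
for y in range(180,226,4): print(y,[tuple(map(int,f[y,x])) for x in range(296,341,4)])
```

```text
180 [(24, 59, 164), (23, 59, 164), (24, 59, 164), (23, 61, 164), (22, 61, 154), (20, 60, 135), (20, 63, 129), (22, 63, 154), (22, 62, 164), (22, 62, 164), (22, 63, 165), (22, 63, 165)]
184 [(23, 59, 165), (23, 58, 164), (23, 59, 164), (22, 60, 148), (19, 65, 145), (17, 138, 105), (18, 125, 98), (20, 58, 140), (22, 64, 155), (22, 61, 163), (22, 61, 162), (22, 63, 165)]
188 [(24, 58, 164), (24, 58, 164), (23, 59, 164), (20, 52, 151), (18, 142, 111), (18, 135, 102), (18, 129, 91), (17, 123, 87), (18, 75, 106), (22, 61, 163), (23, 63, 163), (23, 63, 163)]
192 [(22, 61, 179), (24, 58, 164), (23, 59, 165), (21, 52, 148), (18, 143, 109), (18, 147, 127), (17, 145, 121), (17, 125, 86), (17, 78, 101), (22, 62, 164), (22, 62, 164), (22, 61, 162)]
196 [(22, 62, 184), (22, 59, 169), (24, 56, 163), (22, 60, 157), (18, 155, 158), (18, 154, 157), (18, 152, 154), (18, 149, 154), (22, 63, 155), (22, 63, 163), (23, 63, 163), (22, 64, 164)]
200 [(22, 63, 185), (22, 62, 184), (23, 56, 164), (23, 68, 153), (18, 155, 158), (18, 155, 155), (18, 154, 157), (18, 152, 156), (22, 61, 158), (22, 61, 163), (22, 6
[... 464 characters left out ...]
, (23, 59, 169), (23, 56, 163), (23, 56, 163), (24, 58, 163), (23, 59, 163), (23, 59, 163), (16, 121, 114), (16, 127, 110)]
216 [(16, 136, 157), (16, 135, 164), (23, 63, 183), (22, 62, 184), (22, 62, 184), (24, 56, 164), (24, 58, 163), (23, 56, 163), (20, 78, 141), (16, 130, 106), (16, 130, 106), (16, 130, 108)]
220 [(16, 136, 167), (16, 136, 156), (16, 136, 163), (23, 61, 183), (22, 62, 184), (22, 63, 183), (23, 60, 169), (16, 119, 109), (16, 131, 105), (16, 131, 107), (15, 131, 107), (15, 131, 107)]
224 [(16, 136, 163), (16, 136, 167), (16, 137, 156), (18, 99, 170), (23, 61, 183), (18, 95, 175), (16, 136, 165), (16, 134, 168), (15, 134, 120), (15, 131, 105), (16, 134, 129), (16, 134, 166)]
```

The brass top disc is centred at about (318,201.5) in the wrist view, against (317.4,202.5) predicted. Descending and gripping.

```bash
python3 -m jog '[[[0,0,0.04],[0,0,0],0.3],[[0,0,0.04],[0,0,0],0.3],[[0,0,0.025],[0,0,0],0.4],[[0,0,0.014],[0,0,0],0.4],[[0,0,0],[0,0,0],0.4]]' && python3 -m jog '[[[0,0,0],[0,0,0],0.7],[[0,0,0],[0,0,0],0.85],[[0,0,0],[0,0,0],1],[[0,0,0],[0,0,0],1],[[0,0,0],[0,0,0],1],[[0,0,0],[0,0,0],1]]'
```

```text
time: 12.45
ee_pos: [0.4683, -0.3176, 0.011]
orientation: [-3.137, 0.005, 0.789]
force: [-0.8, 0.9, 0.7]
gripper_width: 0.6
gripper_force: 0.0
time: 13.2
ee_pos: [0.4693, -0.3194, 0.0129]
orientation: [-3.141, 0.004, 0.788]
force: [-0.2, 0.4, 6.1]
gripper_width: 0.168
gripper_force: 58.7
```

```bash
python3 -m jog '[[[0,0,-0.01],[0,0,0],1],[[0,0,-0.02],[0,0,0],1],[[0,0,-0.03],[0,0,0],1],[[0,0,-0.04],[0,0,0],1],[[0,0,-0.04],[0,0,0],1],[[0,0,-0.03],[0,0,0],1],[[0,0,0],[0,0,0],1]]'
python3 - <<'E'
from h import *
o=robot.get_obs();print(o["ee_pos"],o["gripper_width"])
s=robot.camera("scene");d=robot.camera("side")
H=o["ee_pos"]+[0,0,.044]
# steel/brass/any: report brass blob and column profile below in both views
for c in(s,d):
    p=proj(c,H);n=proj(c,H-[0,0,.056]);print("head",p,"nose",n,blob(c,p,*BR,r=20))
    x0=int(min(p[0],n[0]))-12
    f=c["frame"]
    for k in np.linspace(.0,.075,16):
        q=proj(c,H-[0,0,k]).round().astype(int); print(round(k,3),q.tolist(),[int(v) for v in f[q[1],q[0]-9:q[0]+10].mean(1)])
E
```

```text
time: 14.08
ee_pos: [0.4703, -0.3193, 0.1853]
orientation: [3.139, 0.005, 0.788]
force: [-1.0, 0.5, -0.8]
gripper_width: 0.16
gripper_force: 59.1
[ 0.47026594 -0.3193466   0.18532288] 0.16045032311618465
head [262.60081158  97.33866316] nose [264.32710968 116.76877187] (array([262.23636364,  97.10909091]), array([260,  90,   6,  14,  55], dtype=int32))
0.0 [263, 97] [217, 181, 50, 65, 98, 61, 45, 65, 81, 83, 50, 75, 114, 93, 15, 31, 78, 134, 137]
0.005 [263, 99] [209, 212, 220, 189, 90, 68, 36, 65, 78, 92, 77, 72, 111, 93, 64, 98, 129, 132, 128]
0.01 [263, 101] [203, 210, 214, 207, 185, 171, 136, 56, 79, 89, 78, 46, 88, 137, 154, 170, 173, 170, 168]
0.015 [263, 103] [140, 125, 143, 165, 194, 203, 159, 60, 72, 85, 85, 58, 110, 162, 170, 168, 167, 167, 168]
0.02 [263, 104] [159, 167, 162, 149, 131, 137, 111, 96, 104, 104, 110, 111, 138, 168, 163, 164, 167, 168, 170]
0.025 [263, 106] [139, 143, 145, 152, 161, 147, 127, 111, 97, 107, 116, 131, 150, 161, 171, 176, 176, 173, 175]
0.03 [264, 108] [115, 121, 129, 129, 132, 136, 135, 107, 74, 73, 126, 177, 181, 178, 178, 180, 174, 171, 170]
0
[... 2049 characters left out ...]
111, 114, 111, 110, 110, 113, 116]
0.05 [443, 242] [106, 104, 104, 110, 118, 96, 83, 82, 81, 77, 106, 125, 129, 126, 121, 118, 116, 112, 110]
0.055 [442, 245] [111, 113, 111, 112, 109, 110, 99, 79, 76, 93, 107, 112, 114, 117, 117, 118, 121, 121, 123]
0.06 [442, 248] [116, 112, 109, 109, 108, 107, 110, 113, 114, 113, 109, 109, 108, 108, 106, 104, 105, 107, 112]
0.065 [441, 251] [120, 122, 122, 120, 116, 117, 114, 114, 113, 110, 112, 109, 107, 108, 111, 114, 113, 110, 108]
0.07 [441, 253] [109, 110, 112, 113, 118, 121, 123, 121, 117, 116, 114, 115, 113, 112, 111, 110, 107, 109, 109]
0.075 [440, 256] [114, 111, 108, 108, 113, 113, 112, 109, 108, 113, 120, 120, 120, 122, 122, 120, 116, 116, 114]
```

The pin is in hand: the nose ends 56 mm below TCP + 44 mm in both views, and it hangs upright. I'll carry it to 100 mm above the strap hole along the hole's axis.

Run:
```python
from h import *
print(G.S,G.S+.1*G.n); rows(G.S+.10*G.n,G.R,10)
```

```text
[0.62598182 0.06604919 0.08020357] [0.63426286 0.10749176 0.17083435]
[0.0418, -0.0182, 0.0009] [-0.77, -2.41, -3.29]
[0.0428, -0.0158, -0.0011] [-0.77, -2.41, -3.29]
[0.0436, -0.0133, -0.0031] [-0.77, -2.41, -3.29]
[0.0441, -0.0107, -0.0051] [-0.77, -2.41, -3.29]
[0.0444, -0.0081, -0.0071] [-0.77, -2.41, -3.29]
[0.0444, -0.0054, -0.0091] [-0.77, -2.41, -3.29]
[0.0442, -0.0027, -0.011] [-0.77, -2.41, -3.29]
[0.0438, -0.0001, -0.0129] [-0.77, -2.41, -3.29]
[0.0431, 0.0026, -0.0147] [-0.77, -2.41, -3.29]
[0.0423, 0.0053, -0.0164] [-0.77, -2.41, -3.29]
```

```bash
python3 -m jog '[[[0.042,-0.018,0.001],[-0.8,-2.4,-3.3],1],[[0.043,-0.016,-0.001],[-0.8,-2.4,-3.3],1],[[0.0435,-0.013,-0.003],[-0.8,-2.4,-3.3],1],[[0.044,-0.011,-0.005],[-0.8,-2.4,-3.3],1],[[0.044,-0.008,-0.007],[-0.8,-2.4,-3.3],1],[[0.044,-0.005,-0.009],[-0.8,-2.4,-3.3],1],[[0.044,-0.003,-0.011],[-0.8,-2.4,-3.3],1],[[0.044,0,-0.013],[-0.8,-2.4,-3.3],1],[[0.043,0.003,-0.015],[-0.8,-2.4,-3.3],1],[[0.042,0.005,-0.016],[-0.8,-2.4,-3.3],1]]' && python3 -m jog '[[[0,0,0],[0,0,0],1],[[0,0,0],[0,0,0],1]]'
python3 - <<'E'
from h import *
rows(G.S+.10*G.n,G.R,1)
o=robot.get_obs();R=Ro.from_euler("xyz",o["orientation"]).as_matrix()
for n in("scene","side","wrist"):
    c=robot.camera(n);H=o["ee_pos"]-.044*R[:,2];p=proj(c,H);q=proj(c,H+.056*R[:,2]);b=blob(c,p,*BR,r=16);print(n,p,q,b,"hole",proj(c,G.S))
E
```

```text
time: 15.42
ee_pos: [0.6334, 0.107, 0.168]
orientation: [3.14, 0.44, 1.377]
force: [0.7, -1.1, -0.6]
gripper_width: 0.165
gripper_force: 59.0
time: 15.68
ee_pos: [0.6332, 0.1054, 0.1686]
orientation: [3.139, 0.439, 1.375]
force: [-0.5, 0.3, -0.9]
gripper_width: 0.162
gripper_force: 59.0
[0.0011, 0.0006, -0.0029] [0.2, 0.13, 0.06]
scene [304.42242422 196.10701308] [300.3731794  211.88759716] (array([307.19277108, 196.78313253]), array([302, 189,  10,  17,  83], dtype=int32)) hole [295.11308806 233.35671882]
side [297.70759829 119.07369175] [304.35868588 142.83300841] (array([299.31707317, 120.17073171]), array([297, 111,   6,  16,  41], dtype=int32)) hole [313.95314769 177.8279525 ]
wrist [315.62766396 254.99232558] [315.89749959 219.00734679] (array([0., 0.]), array([0., 0., 0., 0., 0.])) hole [316.40762597 188.99297776]
```

```bash
python3 -m jog '[[[0.001,0.0008,0.03],[0,0,0],1],[[0,0,0.03],[0,0,0],1],[[0,0,0.012],[0,0,0],1],[[0,0,0],[0,0,0],1]]'
python3 - <<'E'
from h import *
v=[]
for _ in range(3):
    c=robot.camera("wrist");o=robot.get_obs();v.append((o["ee_pos"]-G.S)@np.c_[G.up,G.u,G.n])
print(np.array(v)*1e3, o["orientation"])
R=Ro.from_euler("xyz",o["orientation"]).as_matrix();N=o["ee_pos"]+.012*R[:,2];print("nose",proj(c,N),"hole",proj(c,G.S))
g=cv2.cvtColor(c["frame"],cv2.COLOR_RGB2GRAY)
x,y=map(int,proj(c,G.S));
for r in range(y-18,y+24,2): print(r,g[r,x-20:x+21:2].tolist())
print(x)
E
```

```text
time: 16.32
ee_pos: [0.6294, 0.0756, 0.1047]
orientation: [3.136, 0.437, 1.372]
force: [-0.3, 0.0, -0.6]
gripper_width: 0.164
gripper_force: 59.0
[[ 1.12013885  2.22072157 27.82468611]
 [ 0.94897392  2.70617097 28.69758987]
 [ 0.79931945  2.85518141 29.05188782]] [3.13141514 0.43589977 1.37189299]
nose [317.14112693 221.14200219] hole [312.96212999 212.49276528]
194 [215, 215, 216, 216, 216, 217, 218, 212, 216, 215, 212, 214, 213, 212, 211, 210, 209, 207, 210, 209, 210]
196 [214, 215, 217, 216, 216, 217, 219, 212, 217, 215, 212, 214, 213, 213, 211, 210, 209, 207, 209, 209, 210]
198 [215, 215, 216, 216, 216, 217, 218, 213, 217, 215, 212, 214, 213, 213, 212, 210, 210, 207, 210, 209, 210]
200 [215, 215, 216, 216, 217, 217, 219, 213, 217, 215, 212, 214, 213, 213, 213, 210, 209, 207, 210, 210, 211]
202 [214, 215, 217, 216, 217, 216, 219, 214, 217, 216, 212, 215, 213, 212, 212, 210, 210, 207, 211, 210, 211]
204 [215, 215, 215, 216, 217, 216, 218, 213, 217, 212, 203, 207, 212, 213, 212, 210, 210, 207, 210, 210, 211]
206 [215, 215, 216, 216, 217, 216, 218, 213, 185, 141, 127, 125, 152, 200, 
[... 787 characters left out ...]
 215, 216, 214, 217, 173, 108, 143, 170, 175, 173, 171, 167, 163, 133, 86, 100, 118, 119]
224 [213, 212, 215, 214, 217, 205, 109, 145, 176, 175, 173, 172, 171, 170, 169, 169, 168, 157, 110, 84, 114]
226 [213, 212, 215, 215, 216, 152, 174, 176, 176, 177, 176, 145, 139, 137, 135, 163, 168, 167, 166, 144, 101]
228 [212, 212, 192, 171, 167, 145, 157, 172, 173, 141, 92, 81, 77, 76, 73, 78, 130, 169, 168, 166, 128]
230 [213, 211, 168, 116, 88, 96, 117, 156, 92, 82, 81, 79, 77, 74, 72, 70, 68, 93, 160, 169, 166]
232 [212, 212, 196, 105, 90, 92, 91, 96, 83, 82, 81, 78, 76, 74, 71, 69, 67, 66, 84, 93, 94]
234 [211, 211, 214, 104, 93, 92, 83, 70, 73, 81, 79, 77, 75, 72, 70, 68, 65, 64, 64, 82, 92]
312
```

The pin axis (flange centre col ≈316) is about 2.5 mm to +u of the hole (col ≈312), which agrees with the pose reading. I'll correct that and go in.

```bash
python3 -m jog '[[[0.0005,-0.0025,0],[0,0,0],1],[[0,0,0],[0,0,0],1],[[0,0,0.01],[0,0,0],1],[[0,0,0.01],[0,0,0],1],[[0,0,0],[0,0,0],1]]'
python3 - <<'E'
from h import *
v=[]
for _ in range(4):
    c=robot.camera("wrist");o=robot.get_obs();v.append((o["ee_pos"]-G.S)@np.c_[G.up,G.u,G.n])
print(np.array(v).mean(0)*1e3, o["force"],o["torque"])
E
```

```text
time: 17.1
ee_pos: [0.6256, 0.0677, 0.0859]
orientation: [3.136, 0.44, 1.374]
force: [0.6, -2.9, -0.4]
gripper_width: 0.165
gripper_force: 59.0
[ 0.78226361 -0.71945176  6.40419704] [-0.27824525 -3.90411731 -1.07630467] [-0.45291449  0.0368108   0.01472625]
```

```bash
python3 -m jog '[[[0,0.0005,0.005],[0,0,0],1],[[0,0,0.005],[0,0,0],1],[[0,0,0],[0,0,0],1]]' && python3 -m jog '[[[0,0,0.005],[0,0,0],1],[[0,0,0.005],[0,0,0],1],[[0,0,0],[0,0,0],1]]'
```

```text
time: 17.68
ee_pos: [0.6259, 0.0636, 0.079]
orientation: [3.134, 0.44, 1.373]
force: [-0.7, -6.1, 3.4]
gripper_width: 0.167
gripper_force: 59.3
time: 18.05
ee_pos: [0.6252, 0.0593, 0.0705]
orientation: [3.134, 0.441, 1.373]
force: [-2.2, -6.3, 6.2]
gripper_width: 0.167
gripper_force: 59.6
```

```bash
python3 -m jog '[[[-0.0007,0,0.004],[0,0,0],1],[[0,0,0.003],[0,0,0],1],[[0,0,0],[0,0,0],1]]' && python3 -m jog '[[[0,0,0.0025],[0,0,0],1],[[0,0,0],[0,0,0],1],[[0,0,0],[0,0,0],1]]'
python3 - <<'E'
from h import *
v=[]
for _ in range(4):
    c=robot.camera("wrist");o=robot.get_obs();v.append((o["ee_pos"]-G.S)@np.c_[G.up,G.u,G.n])
print(np.array(v).mean(0)*1e3, o["force"]@np.c_[G.up,G.u,G.n],o["torque"])
E
```

```text
time: 18.42
ee_pos: [0.6246, 0.0562, 0.0644]
orientation: [3.134, 0.44, 1.372]
force: [-2.6, -4.7, 5.4]
gripper_width: 0.164
gripper_force: 59.6
time: 18.8
ee_pos: [0.6245, 0.0552, 0.0624]
orientation: [3.134, 0.44, 1.372]
force: [-1.9, -5.1, 6.3]
gripper_width: 0.165
gripper_force: 59.7
[  2.35944136   0.66655988 -20.76386211] [ 7.79045775 -0.8684476   3.17496651] [-0.99427276  0.43148888 -0.11402166]
```

```bash
python3 -m jog '[[[-0.0005,0,0.0015],[0,0,0],1],[[0,0,0.001],[0,0,0],1],[[0,0,0],[0,0,0],1]]' && python3 -m jog '[[[0,0,0.001],[0,0,0],1],[[0,0,0.001],[0,0,0],1],[[0,0,0],[0,0,0],1]]'
python3 - <<'E'
from h import *
v=[];f=[]
for _ in range(4):
    c=robot.camera("wrist");o=robot.get_obs();v.append((o["ee_pos"]-G.S)@np.c_[G.up,G.u,G.n]);f.append(o["force"]@np.c_[G.up,G.u,G.n])
print(np.array(v).mean(0)*1e3, np.mean(f,0),o["torque"])
E
```

```text
time: 19.38
ee_pos: [0.6244, 0.0544, 0.0609]
orientation: [3.133, 0.439, 1.372]
force: [-2.9, -1.4, 8.5]
gripper_width: 0.165
gripper_force: 59.9
time: 19.75
ee_pos: [0.6245, 0.0543, 0.0609]
orientation: [3.133, 0.438, 1.371]
force: [-5.9, 0.6, 14.5]
gripper_width: 0.165
gripper_force: 60.6
[  2.51372704   0.79682325 -22.5301739 ] [ 6.81914991 -5.12870534 12.39760746] [-0.74882399  1.11405076 -0.42967176]
```

Force is rising with no further motion at −22.5 mm (−22 expected), so the flange is on the strap. One more press, then release and back off.

```bash
python3 -m jog '[[[0,0,0.001],[0,0,0],1],[[0,0,0.001],[0,0,0],1],[[0,0,0],[0,0,0],1]]' && python3 -m jog '[[[0,0,-0.003],[0,0,0],0.8],[[0,0,0],[0,0,0],0.6],[[0,0,0],[0,0,0],0.5],[[0,0,0],[0,0,0],0.4]]' && python3 -m jog '[[[0,0,-0.015],[0,0,0],0.4],[[0,0,-0.03],[0,0,0],0.4],[[0,0,-0.05],[0,0,0],0.4],[[0,0,-0.05],[0,0,0],0.4],[[0,0,0],[0,0,0],0.4]]'
python3 - <<'E'
from h import *
s=robot.camera("scene");d=robot.camera("side");c=robot.camera("wrist")
H=G.S+.022*G.n
for n,k in(("s",s),("d",d),("w",c)):
    b=blob(k,proj(k,H),(14,100,60),(26,255,255),r=18);print(n,"pred head",proj(k,H),"top",proj(k,H+.018*G.n),"shoulder",proj(k,G.S),b)
a,b=[blob(k,proj(k,H),*BR,r=14)[0] for k in(s,d)];P,e=tri(s,a,d,b);print((P-G.S)@np.c_[G.up,G.u,G.n],e)
cv2.imwrite("pics/end.png",c["frame"][...,::-1])
for nm,q,r in[("A",(.4831,.3027),0),("B",(.6538,.3266),0)]:
    print(nm,blob(s,proj(s,np.r_[q,.065]),*BR)[0],blob(d,proj(d,np.r_[q,.065]),*BR)[0])
PK=((0,60,120),(12,160,255));print("buf",blob(s,(212,182),*PK,r=25)[0])
E
```

```text
time: 20.32
ee_pos: [0.6245, 0.0543, 0.0608]
orientation: [3.133, 0.438, 1.37]
force: [-8.3, 2.9, 19.4]
gripper_width: 0.166
gripper_force: 61.3
time: 20.82
ee_pos: [0.6234, 0.0543, 0.0566]
orientation: [3.136, 0.437, 1.373]
force: [-0.4, -0.3, 0.5]
gripper_width: 0.597
gripper_force: 0.0
time: 21.45
ee_pos: [0.6383, 0.117, 0.196]
orientation: [3.122, 0.432, 1.37]
force: [0.8, -0.2, -0.2]
gripper_width: 0.605
gripper_force: 0.0
s pred head [296.37820623 228.26747917] top [297.45245149 223.94607131] shoulder [295.11308806 233.35671882] (array([296.9893617 , 228.15957447]), array([293, 222,  10,  14,  94], dtype=int32))
d pred head [311.49173893 168.89438798] top [309.46076369 161.52306119] shoulder [313.95314769 177.8279525 ] (array([307.39776952, 164.17967782]), array([293, 150,  36,  32, 807], dtype=int32))
w pred head [316.58510311 190.41223719] top [316.734044   195.01314915] shoulder [316.42584807 185.49271212] (array([316.96491228, 193.07894737]), array([310, 183,  16,  19, 228], dtype=int32))
[-4.08399967e-06  2.24590152e-04  2.34658185e-02] 0.0022384745222216633
A [427.07801418 273.35460993] [205.9        174.36666667]
B [367.81176471 324.47647059] [252.36 150.1 ]
buf [211.81516588 181.86255924]
```

The pin head is centred on the hole axis at 23.5 mm. The expected height is 22 mm, and the same measurement read 2.7 mm high when the pin was in the block. The bottles and buffer block haven't moved, and the arm is clear, so I'm handing in.

```bash
python3 -c "
from bench import robot
print(robot.sign_off())"
```

```text
the job is handed in; nothing more can be done
None
```

The carriage is lined up under the strap, the locking pin is pushed fully home through both holes and released, and the bottles and buffer block are where they were; I handed the job in at about 22 s of the 64 s allowed, and sign-off returned no verdict.

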